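# Wedge the half-full bay of a twin gel caster tight and hold it

## Task

Close the half-full bay of the twin gel caster: stand the blue filler block on the floor of the bay whose gap in front of the glass cassettes is wide enough for it, upright face to the glass and sloping face to the front wall, then drop the orange wedge between block and front wall, its sloping face to the block's. Press the wedge fully down onto the bay floor, so that it drives the glass pack flush and square into the black gasket, and finish while still holding it down, since it creeps up again when let go and I have yet to fasten the clamp. Leave the full pack in the other bay and the things round about where they are.

Things in the scene. Friction and masses are not known exactly. Their poses are not given: they have to be found in the camera images.
- caster: clear acrylic twin gel caster on a white base, fixed, 86x210x85 high. Origin on the bench under the middle of the cavity; x from its front wall (robot side) to its rear wall, y left, z up. Two open bays 90 wide in y, centred at y = +50 and -50, walls 10 thick. In both, the front wall's inner face is at x = -30, the gasket's face at x = +30; floor at z = 10, rim of all walls at z = 85 (mm)
- gasket_left: black sponge-rubber gasket on the rear wall of the bay at y = +50 mm of the caster; 88 mm wide, 75 mm high, its face at the caster's x = +30 mm; it yields about 1 mm per 8 N
- gasket_right: the same in the bay at y = -50 mm
- pack_half: loose pack of three glass cassettes with black clips, 22 thick in x, 82 wide, 80 high, 0.2 to 0.4 kg, on the floor of either bay, 1 to 4 mm short of the gasket. Origin: middle of the lower edge of its rear face; it reaches from x = -22 (front face) to 0 (rear face), x pointing to the gasket. In front of it a gap of about 35 mm is left
- pack_full: loose pack of six such cassettes, 44 thick in x, 82 wide, 80 high, in the other bay; origin as for pack_half (it reaches from x = -44 to 0). In front of it only about 14 mm is left. Leave alone
- blank_mid (a point): middle (half-way up) of the blue filler block, 113 high, 78 wide in y, standing upright in a rack slot; foot 56.5 below this point. Rear face upright at x = +12.5. Front face slopes from x = -12.5 at the foot to x = +0.5 at the shoulder, 75 above the foot. On the shoulder stands the finger tab: 26 wide in y, x = 3.5 to 11.5, 38 tall, its top 56.5 above this point (mm)
- blank_back (a point): point in the middle of the filler block's upright rear face, 37.5 mm above its foot; axes as blank_mid
- blank: the blue filler block, 0.1 kg; origin under the middle of its foot
- wedge_mid (a point): middle (half-way up) of the orange wedge, 105 high, 74 wide in y, standing upright in the other rack slot; foot 52.5 below. Front face upright at x = -7.5. Rear face slopes, as the block's, from x = +7.5 at the foot to +17 at 55 above the foot, then upright. On its shoulder (75 above the foot) a head 44 wide in y, x = -6.5 to 12.5, 30 tall, its flat top 52.5 above this point (mm)
- wedge: the orange wedge, slippery plastic, 0.06 kg; origin under the middle of its foot. Dropped between block and front wall it slides down by its weight and comes to rest with its foot some 5 to 30 mm above the bay floor; a push of 5 to 10 N takes it down to the floor, sliding block and pack back and squeezing the gasket by 2 mm. Let go, it creeps up
- rack: white drying rack, fixed, slot floors 8 mm above the bench, fins 50 mm high. Origin on the bench; slots 36 mm wide in x, centred at x = -22 and +22 mm (either may hold block or wedge); behind, at x = 51 and 68 mm, two spare glass plates, tops 88 mm above the bench. Axes as on the things standing in it
- timer: white timer 62x62x20 mm, a bystander
- beaker: glass beaker 64 mm wide, 78 mm high, a bystander
- flask: conical flask 67 mm wide, 104 mm high, a bystander
- vial: white-capped vial 25 mm wide, 53 mm high, a bystander

How it is judged:
On the way, in this order (a step that is already met when the one before it is completed fails the run):
1. the filler block stands on the floor of the half-full bay, in front of the glass, upright face to the glass (z of blank_mid in the frame of caster below 0.0705 m and angle between blank_mid's own z axis and vertical below 0.08 rad and x of blank_back in the frame of pack_half between -0.037 and -0.019 m and y of blank_back in the frame of pack_half between -0.014 and 0.014 m), for 0.2 s.
2. the wedge stands upright in the slot between the filler block and the front wall (z of wedge_mid in the frame of caster below 0.125 m and angle between wedge_mid's own z axis and vertical below 0.15 rad and x of wedge_mid in the frame of caster between -0.03 and -0.01 m and y of wedge_mid in the frame of pack_half between -0.016 and 0.016 m), for 0.2 s.
At the end, for the whole second after the job is handed in: Wedge upright, its foot within 3 mm of the bay floor, fingers bearing on it with over 2 N; glass pack 1 mm or more into the gasket, pressed on it with over 8 N and square (0.025 rad); block on the bay floor (4 mm), upright face within 3 mm of the glass; full pack moved less than 8 mm (x of pack_half in the frame of caster above 0.031 m and angle between the x axis of pack_half and the x axis of caster, either way round below 0.025 rad and (contact force between pack_half and gasket_left above 8 N or contact force between pack_half and gasket_right above 8 N) and contact force between the fingers and wedge above 2 N and z of wedge_mid in the frame of caster below 0.0655 m and angle between each of wedge_mid, blank_mid's own z axis and vertical below 0.08 rad and z of blank_mid in the frame of caster below 0.0705 m and x of blank_back in the frame of pack_half between -0.025 and -0.019 m and y of blank_back in the frame of pack_half between -0.014 and 0.014 m and y of wedge_mid in the frame of pack_half between -0.016 and 0.016 m and distance of pack_full from where it was at the start of the episode below 0.008 m); the arm keeps its last pose, push and grip.
It fails at once if the full pack is pushed about (distance of pack_full from where it was at the start of the episode above 0.01 m).
It fails at once if a bystander is shoved or knocked over (more than 30 mm) (distance of any of timer, beaker, flask, vial from where it was at the start of the episode above 0.03 m).
It also fails if it takes over 58 s, if anything falls off the work surface, if the arm or the gripper's body presses on something with over 40 N, if the wrist force passes 120 N, or if a joint passes its speed limit or range.

## Robot

A 7-joint arm with a two-finger parallel gripper is mounted at the origin on a cart in front of the work surface, level with it; the furniture and walls round the work are solid. World frame = base frame: x ahead of the robot, y to its left, z up, the work surface at z = 0. Lengths are in m, angles in rad, forces in N, time in s.
With the tool pointing down it reaches from about 0.425 to 0.925 m from the base axis. Payload 6.8 kg.
Tool frame: the origin (TCP) lies on the centre line of the jaws, within the pads' length; the fingertips stand 8 mm ahead of it and the grasp point (between the pads) lies 11 mm behind it (bot.tips_ahead is the distance from the TCP to the fingertips, in m); z points along the fingers, y is the line along which they close (so a half turn about z gives the same grasp; the last joint's range is limited). The gripper opens to 85 mm and grips with 20 to 120 N. Pads are 22 mm wide; open, the fingers measure 114 mm over their backs; the gripper's body (76 mm by 85 mm) begins 54 mm behind the grasp point. The pads swing forward as they close: fully open they stand 13 mm farther back than shut.
Start: joints at [-1.248, 0.477, 0.022, 1.555, -0.011, 1.109, -0.083], TCP at [0.282, 0.613, 0.239] pointing down, gripper open.
Joint ranges: [-2.96, 2.96], [-0.34, 2.1], [-1.41, 1.46], [0.24, 2.44], [-1.37, 4.51], [0.17, 1.92], [-2.96, 2.96]. Speed limits (rad/s): [2.39, 2.39, 3.14, 3.14, 3.14, 3.14, 3.14].

## Interface

Orientations are given as a unit quaternion [w, x, y, z].
In Python, from station import bot gives the robot as it stands.
- The arm moves only by the tool send_rows, never from a script. Its argument "deltas" is text: rows parted by semicolons, each of 4 numbers parted by spaces: the shift along the tool's x, y, z in m, then the turn about the tool's z in degrees. In form: x y z spin; .... A call has 1 to 5 rows; each row is the pose to reach, as a shift and turn from the pose commanded when the call began, along the tool's axes at that moment; what a row does not reach only later rows make up. A row lasts 1/10 s, in which the tool goes at most 50 mm and 8.59 degrees, less where a joint would pass 70% of its speed; a pose out of reach is approached as far as the arm can. A call with a gripper value outside its range is refused whole. "claw" is the opening, from 0 (shut) to 1 (fully open), set as the call begins (left out, the last holds). The fingers move at their own pace and stop on an object; "force" is the grip in N (left out, the last holds). Time passes only in rows, so rows that repeat a pose let the fingers close. It gives the time, the measured TCP pose, the force, the opening and the grip force at its end, in the units of the state.
- bot.get_obs(): the state, without advancing time (a new reading comes with each control period).
- bot.read_camera(name): name is "scene" or "side" or "wrist"; returns a dict with "img" (384x512x3 uint8, red, green, blue), "depth" (384x512 float32, m along the optical axis (not along the pixel's ray), 0 where there is no reading), "fx", "fy", "cx", "cy" (pixels), "dist_coeffs" ([k1, k2, p1, p2, k3] as OpenCV has them; the pictures are not rectified), "camera_from_world" (4x4, takes a point from world to camera coordinates). Camera axes: x right, y up, looking along -z (the intrinsics and any distortion apply to the point x, -y, -z); pixel columns grow to the right and rows downward; lengths in m; the calibration is good to about 2 mm. A picture is of the moment at which its call begins.
- bot.hand_in(): hands the job in; it is judged then, once.
Trained networks look in a picture, given as the dict that the camera call returned (one of the last four; its "shot" number tells which), for a name from the list of things; names that differ only in an ending like _2 or _b are one class to them, and where a whole thing is asked for, a point or a joint stands for the part that bears it (a point fixed in the world has none). Each returns a list of dicts, best first, with "confidence" (0 to 1); they miss things now and then, are a little off and sometimes report something else, mostly with a low value. They report only what shows in the picture. A call takes as long as a camera call.
- bot.masks_of(picture, query): "mask" (384x512 bool, what is visible of it).
- bot.landmark_of(picture, query): "xyz" ([x, y, z] in m, in world coordinates, good to about 4 mm: a listed point, or the origin of a listed thing).
The state is a dict: "t": time; "q": joint angles; "joint_vel": joint speeds; "joint_torque": joint torques, N m; "eef_pos": TCP position; "tool_rot": TCP orientation; "contact_force": force on the tool from outside, world axes, zero at the start; "torque": the same for the moment, N m; "gripper_width": opening from 0.0 (shut) to 1.0 (fully open); "grasp_force": force on a finger pad.
Only numpy, scipy, OpenCV 4.12 (cv2) and the standard library are available. Lean on these libraries where they do the work, as an engineer would, in place of code of your own. Each camera call takes 0.05 s, during which the arm holds its last target. There are 200 camera calls.

## Working session

There is one attempt and no reset: what is moved stays moved. The work goes in short steps, Python scripts to look and compute and a tool call to move; the robot and the scene stay as the last step left them, time stands still between calls to the robot, and variables do not carry over. Pictures are saved under pics/ and viewed, at most 12 in all, crops included, and the job is handed in when it is done.

Besides the shell and the picture viewer there is one more tool, called after ">>>" as name(argument=value, ...), one argument or row to a line, values as JSON. send_rows: Moves the arm, as the interface text tells. Its arguments: {"type":"object","properties":{"deltas":{"type":"string"},"claw":{"type":"number"},"force":{"type":"number"}},"required":["deltas"]}

```bash
mkdir -p pics; cat > h.py <<'E'
import numpy as np, cv2
from station import bot
def cloud(p, m=None):
    d=p["depth"]; v,u=np.nonzero((d>0) if m is None else (m&(d>0)))
    K=np.array([[p["fx"],0,p["cx"]],[0,p["fy"],p["cy"]],[0,0,1.]])
    n=cv2.undistortPoints(np.stack([u,v],1).astype(float)[:,None],K,np.array(p["dist_coeffs"]))[:,0]
    z=d[v,u]; c=np.stack([n[:,0]*z,-n[:,1]*z,-z,np.ones_like(z)],1)
    return (c@np.linalg.inv(p["camera_from_world"]).T)[:,:3]
def save(p,name): cv2.imwrite(f"pics/{name}.png",p["img"][:,:,::-1])
E
python3 - <<'E'
from h import *
o=bot.get_obs(); print(o["t"],o["eef_pos"],o["tool_rot"],bot.tips_ahead)
ims=[]
for c in ["scene","side"]:
    p=bot.read_camera(c); ims.append(p["img"]); print(c,np.linalg.inv(p["camera_from_world"])[:3].round(2).tolist())
    for q in ["caster","pack_half","pack_full","blank_mid","blank_back","wedge_mid","rack","timer","beaker","flask","vial"]:
        r=bot.landmark_of(p,q)
        print(q,[(np.round(a["xyz"],3).tolist(),round(a["confidence"],2)) for a in r[:2]])
    for q in ["blank","wedge","caster","rack"]:
        r=bot.masks_of(p,q)
        if r: 
            P=cloud(p,r[0]["mask"]); print(q,len(P),np.percentile(P,[2,50,98],axis=0).round(3).tolist())
cv2.imwrite("pics/a.png",cv2.resize(np.vstack(ims)[:,:,::-1],(400,600)) if 0 else np.hstack(ims)[:,:,::-1][:, :])
a=cv2.imread("pics/a.png"); cv2.imwrite("pics/a0.png",a[:,:512]); cv2.imwrite("pics/a1.png",a[:,512:])
E
```

```text
0.0 [0.2816706  0.61278747 0.23833421] [-1.19448277e-04  2.13747106e-01  9.76888597e-01 -9.10653772e-04] 0.008
scene [[-0.44, 0.44, -0.78, -0.3], [-0.9, -0.2, 0.4, 0.5], [0.02, 0.87, 0.49, 0.62]]
caster [([0.576, 0.166, 0.0], 0.96), ([0.564, -0.191, 0.06], 0.43)]
pack_half [([0.618, 0.127, 0.01], 0.59)]
pack_full [([0.595, 0.223, 0.009], 0.96)]
blank_mid [([0.522, -0.192, 0.065], 0.9)]
blank_back [([0.533, -0.195, 0.045], 0.7)]
wedge_mid [([0.404, 0.015, -0.002], 0.56), ([0.57, -0.189, 0.061], 0.54)]
rack [([0.542, -0.188, 0.004], 0.73)]
timer [([0.4, 0.015, -0.001], 0.72), ([0.48, 0.391, 0.001], 0.48)]
beaker [([0.729, 0.032, 0.002], 0.87)]
flask [([0.733, -0.124, -0.001], 0.7)]
vial [([0.477, 0.39, 0.005], 0.72)]
blank 594 [[0.507, -0.232, 0.011], [0.517, -0.191, 0.057], [0.529, -0.155, 0.117]]
wedge 359 [[0.552, -0.206, 0.021], [0.559, -0.169, 0.08], [0.575, -0.151, 0.114]]
caster 2265 [[0.518, 0.067, 0.004], [0.541, 0.191, 0.051], [0.6, 0.279, 0.086]]
rack 573 [[0.49, -0.236, 0.004], [0.579, -0.151, 0.028], [0.614, -0.137, 0.088]]
side [[-0.98, 0.07, -0.18, 0.33], [-0.19, -0.47, 0.86, 1.16], [-0.02, 0.88, 0.47, 0.68]]
caster [([0.568, 0.217, 0.048], 0.56)]
pack_half [([0.592, 0.12, 0.051], 0.27)]
pack_full []
blank_mid [([0.518, -0.196, 0.063], 0.51), ([0.521, -0.196, 0.005], 0.47)]
blank_back [([0.533, -0.194, 0.046], 0.55)]
wedge_mid [([0.57, -0.188, 0.064], 0.72)]
rack [([0.538, -0.189, -0.0], 0.8)]
timer [([0.405, 0.011, 0.003], 0.57)]
beaker [([0.728, 0.035, 0.0], 0.71)]
flask [([0.727, -0.13, -0.002], 0.69)]
vial []
blank 640 [[0.698, 0.0, 0.006], [0.724, 0.051, 0.052], [0.756, 0.064, 0.077]]
wedge 256 [[0.554, -0.224, 0.013], [0.565, -0.157, 0.074], [0.58, -0.147, 0.113]]
caster 2010 [[0.52, 0.069, 0.002], [0.567, 0.266, 0.06], [0.629, 0.281, 0.087]]
rack 764 [[0.493, -0.337, -0.002], [0.578, -0.156, 0.013], [0.641, -0.136, 0.081]]
```

View pics/a0.png

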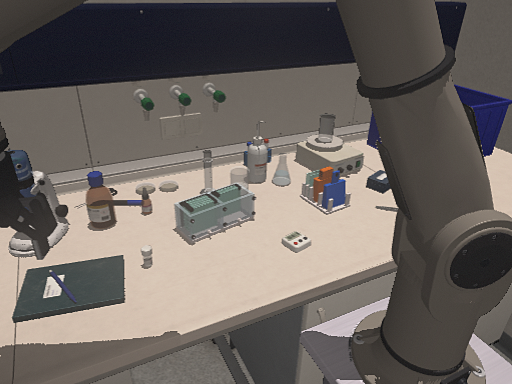

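View pics/a1.png

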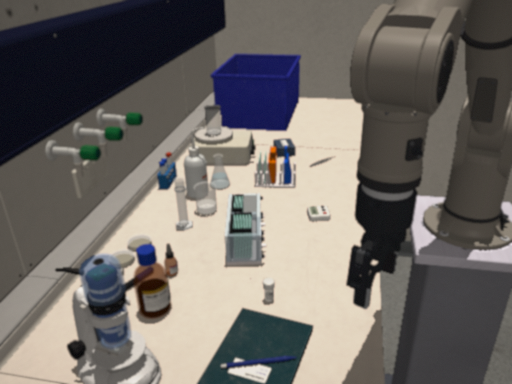

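The caster is in the middle of the scene view (176–255, 185–240). The rack at (325, 190) holds the blue block in its front slot and the orange wedge in its rear slot. The half pack looks to be in the right bay. I'll move above the caster for a closer look.

>>> send_rows(
  deltas="-0.035 -0.025 -0.03 -8; -0.07 -0.05 -0.05 -16; -0.11 -0.08 -0.07 -24; -0.15 -0.10 -0.09 -25; -0.185 -0.13 -0.11 -25",
  claw=0.7,
)

```text
t: 2.1
eef_pos: [0.396, 0.4188, 0.3491]
tool_rot: [0.0, -0.003, 1.0, 0.0]
contact_force: [0.3, 0.4, 0.3]
gripper_width: 0.704
grasp_force: 0.0
```

```bash
cat >> h.py <<'E'
from scipy.spatial.transform import Rotation as R
def rot(o=None):
    q=(o or bot.get_obs())["tool_rot"]; return R.from_quat([q[1],q[2],q[3],q[0]]).as_matrix()
def goto(xyz,yawy=None):
    """tool-frame shift to xyz; yawy: wanted world direction (deg) of tool y axis"""
    o=bot.get_obs(); M=rot(o); d=M.T@(np.array(xyz)-o["eef_pos"]); y=np.degrees(np.arctan2(M[1,1],M[0,1]))
    s=0 if yawy is None else -((yawy-y+90)%180-90)
    print("t",o["t"],"at",np.round(o["eef_pos"],4),"yaw",round(y,2),"tilt",round(float(np.degrees(np.arccos(-M[2,2]))),2),"shift",d.round(4),"spin",round(s,2),"F",np.round(o["contact_force"],1),"w",round(o["gripper_width"],3),round(o["grasp_force"],1),"q7",round(o["q"][6],2))
E
python3 -c "
from h import *
goto([.52,.17,.38],90)"
```

```text
t 2.1 at [0.396  0.4188 0.3491] yaw 90.31 tilt 0.05 shift [-0.1227 -0.2494 -0.031 ] spin 0.31 F [0.3 0.4 0.3] w 0.704 0.0 q7 0.66
```

>>> send_rows(
  deltas="-0.02 -0.04 -0.01 0; -0.04 -0.085 -0.02 0; -0.06 -0.13 -0.03 0; -0.08 -0.17 -0.03 0; -0.10 -0.21 -0.03 0",
)

```text
t: 2.6
eef_pos: [0.4964, 0.209, 0.3789]
tool_rot: [0.001, -0.003, 1.0, 0.0]
contact_force: [-0.1, 1.2, -0.4]
gripper_width: 0.696
grasp_force: 0.0
```

```bash
python3 - <<'E'
from h import *
goto([.52,.17,.38],90)
p=bot.read_camera("wrist"); save(p,"w1"); print(np.linalg.inv(p["camera_from_world"])[:3].round(3).tolist())
for q in ["caster","pack_half","pack_full"]:
    print(q,[(np.round(a["xyz"],4).tolist(),round(a["confidence"],2)) for a in bot.landmark_of(p,q)[:2]])
for q in ["pack_half","pack_full","caster"]:
    for r in bot.masks_of(p,q)[:1]:
        P=cloud(p,r["mask"]); P=P[P[:,2]>.075]; rc=cv2.minAreaRect((P[:,:2]*1000).astype(np.float32)); print(q,r["confidence"],len(P),rc,np.percentile(P,[2,50,98],axis=0).round(3).tolist())
E
```

```text
t 2.6 at [0.4964 0.209  0.3789] yaw 90.3 tilt 0.1 shift [-0.0234 -0.0392 -0.0011] spin 0.3 F [-0.1  1.2 -0.4] w 0.696 0.0 q7 1.09
[[-0.005, -0.95, -0.313, 0.416], [1.0, -0.005, -0.002, 0.208], [0.001, -0.313, 0.95, 0.514]]
caster [([0.576, 0.1691, 0.0034], 0.58), ([0.5414, -0.1918, -0.0009], 0.24)]
pack_half [([0.6139, 0.1262, 0.0131], 0.95)]
pack_full [([0.522, -0.1944, 0.009], 0.71), ([0.595, 0.2245, 0.0119], 0.68)]
pack_half 0.86 1119 ((607.529052734375, 124.28275299072266), (25.887407302856445, 90.05034637451172), 11.122603416442871) [[0.589, 0.085, 0.077], [0.604, 0.125, 0.09], [0.621, 0.165, 0.092]]
pack_full 0.78 2123 ((569.5327758789062, 216.75196838378906), (61.20895004272461, 83.06599426269531), 11.258450508117676) [[0.547, 0.177, 0.078], [0.571, 0.217, 0.09], [0.598, 0.257, 0.092]]
caster 0.58 4097 ((557.240478515625, 164.46487426757812), (137.35487365722656, 210.23190307617188), 11.723928451538086) [[0.523, 0.065, 0.076], [0.582, 0.171, 0.085], [0.636, 0.273, 0.089]]
```

View pics/w1.png

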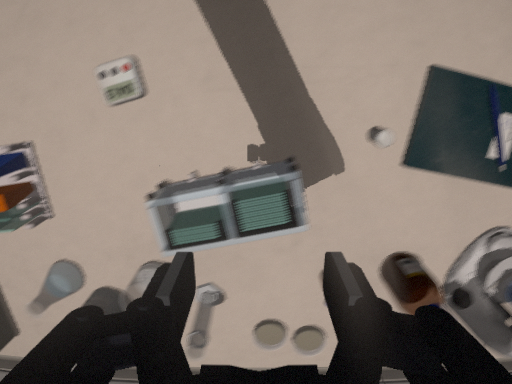

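The wrist view shows the caster at (150–305, 160–250). The half pack is in the left-hand bay of the image (world −y), with the wide gap on its robot side, and the caster is turned about +11°. Next is the rack.

>>> send_rows(
  deltas="-0.005 -0.05 0.005 0; -0.01 -0.10 0.01 0; -0.015 -0.15 0.015 0; -0.02 -0.2 0.02 0; -0.025 -0.245 0.03 0",
)

```text
t: 3.45
eef_pos: [0.5224, -0.0344, 0.3486]
tool_rot: [0.001, -0.004, 1.0, 0.0]
contact_force: [0.9, 0.6, 0.5]
gripper_width: 0.698
grasp_force: 0.0
```

>>> send_rows(
  deltas="-0.005 -0.04 0.005 0; -0.01 -0.08 0.015 0; -0.015 -0.12 0.02 0; -0.02 -0.155 0.03 0; -0.02 -0.155 0.03 0",
)

```text
t: 3.95
eef_pos: [0.5421, -0.1928, 0.3168]
tool_rot: [-0.001, -0.0, 1.0, -0.001]
contact_force: [-0.5, -0.2, 0.5]
gripper_width: 0.698
grasp_force: 0.0
```

```bash
python3 - <<'E'
from h import *
goto([.52,-.19,.30],90)
p=bot.read_camera("wrist"); save(p,"w2")
for q in ["rack","blank_mid","blank_back","wedge_mid","blank","wedge"]:
    print(q,[(np.round(a["xyz"],4).tolist(),round(a["confidence"],2)) for a in bot.landmark_of(p,q)[:2]])
for q in ["blank","wedge","rack"]:
    for r in bot.masks_of(p,q)[:1]:
        P=cloud(p,r["mask"]); T=P[P[:,2]>.1]; 
        for nm,S in (("top",T),("shoulder",P[(P[:,2]>.078)&(P[:,2]<.088)])):
            if len(S)>5: print(q,nm,r["confidence"],len(S),cv2.minAreaRect((S[:,:2]*1000).astype(np.float32)),np.percentile(S,[3,50,97],axis=0).round(3).tolist())
hsv=cv2.cvtColor(p["img"],cv2.COLOR_RGB2HSV)
for nm,a,b in (("blue",105,130),("orange",3,20)):
    m=(hsv[...,0]>a)&(hsv[...,0]<b)&(hsv[...,1]>130); P=cloud(p,m)
    P=P[(abs(P[:,0]-.54)<.08)&(abs(P[:,1]+.19)<.08)]
    for lo,hi in ((.105,.13),(.078,.09)):
        S=P[(P[:,2]>lo)&(P[:,2]<hi)]
        if len(S)>5: print(nm,lo,len(S),cv2.minAreaRect((S[:,:2]*1000).astype(np.float32)),np.percentile(S,[3,50,97],axis=0).round(3).tolist())
E
```

```text
t 3.95 at [ 0.5421 -0.1928  0.3168] yaw 90.02 tilt 0.19 shift [0.022  0.0028 0.0168] spin 0.02 F [-0.5 -0.2  0.5] w 0.698 0.0 q7 1.92
rack [([0.5414, -0.1911, -0.002], 0.81)]
blank_mid [([0.5233, -0.1932, 0.0673], 0.79)]
blank_back [([0.5307, -0.1931, 0.0447], 0.77), ([0.5434, -0.1942, -0.0013], 0.37)]
wedge_mid [([0.5667, -0.1889, 0.0591], 0.67)]
blank [([0.5226, -0.1953, 0.01], 0.86)]
wedge [([0.5672, -0.1864, 0.0082], 0.82)]
blank top 0.87 239 ((526.9619750976562, -195.253662109375), (6.8611955642700195, 25.663902282714844), 4.811984062194824) [[0.523, -0.207, 0.102], [0.526, -0.195, 0.12], [0.53, -0.184, 0.122]]
blank shoulder 0.87 678 ((526.3589477539062, -195.30816650390625), (13.209259033203125, 78.24261474609375), 5.840869903564453) [[0.518, -0.232, 0.079], [0.524, -0.196, 0.083], [0.534, -0.159, 0.085]]
rack shoulder 0.67 551 ((586.5857543945312, -188.06768798828125), (52.63225173950195, 82.20653533935547), 9.030922889709473) [[0.588, -0.223, 0.078], [0.605, -0.185, 0.084], [0.613, -0.148, 0.088]]
blue 0.105 180 ((527.8710327148438, -194.7971649169922), (7.630575656890869, 24.214460372924805), 6.136672496795654) [[0.524, -0.206, 0.114], [0.527, -0.195, 0.121], [0.532, -0.184, 0.122]]
blue 0.078 610 ((526.2373657226562, -194.29824829101562), (13.033775329589844, 75.16168975830078), 6.074548244476318) [[0.519, -0.229, 0.08], [0.525, -0.191, 0.083], [0.534, -0.159, 0.085]]
orange 0.105 751 ((568.181884765625, -189.76368713378906), (19.16090965270996, 45.505455017089844), 9.224214553833008) [[0.558, -0.21, 0.106], [0.567, -0.19, 0.113], [0.577, -0.169, 0.114]]
orange 0.078 619 ((570.1170654296875, -188.88095092773438), (25.090574264526367, 72.49146270751953), 8.023453712463379) [[0.555, -0.223, 0.08], [0.565, -0.182, 0.083], [0.584, -0.154, 0.088]]
```

View pics/w2.png

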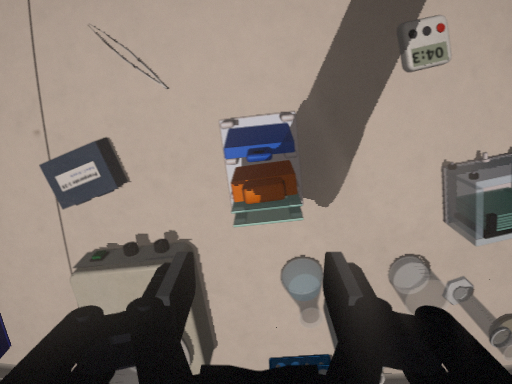

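The rack view shows the blue block at (225–295, 125–160) with its tab on the far (+x) side. The orange wedge head is at (232–295, 165–200) and the glass plates are at (265, 210). Both parts face the way I need, and the rack yaw is about 6°. I'll grip the tab across y.

>>> send_rows(
  deltas="0.005 0 0.045 -3; 0.01 -0.001 0.09 -6; 0.0145 -0.002 0.13 -6; 0.0145 -0.002 0.165 -6; 0.0145 -0.002 0.165 -6",
)

```text
t: 4.95
eef_pos: [0.5252, -0.1895, 0.1491]
tool_rot: [-0.004, -0.055, 0.998, 0.001]
contact_force: [-0.8, 0.1, -0.9]
gripper_width: 0.7
grasp_force: 0.0
```

```bash
python3 -c "
from h import *
goto([.5275,-.195,.098],96)"
```

```text
t 4.95 at [ 0.5252 -0.1895  0.1491] yaw 96.34 tilt 0.5 shift [-0.0021 -0.0059  0.0511] spin 0.34 F [-0.8  0.1 -0.9] w 0.7 0.0 q7 2.11
```

>>> send_rows(
  deltas="-0.002 -0.005 0.02 0; -0.002 -0.005 0.04 0; -0.002 -0.005 0.051 0; -0.002 -0.005 0.051 0",
)

```text
t: 5.35
eef_pos: [0.531, -0.1953, 0.1022]
tool_rot: [-0.0, -0.055, 0.998, 0.0]
contact_force: [-0.4, 0.3, -0.2]
gripper_width: 0.702
grasp_force: 0.0
```

```bash
python3 -c "
from h import *
goto([.5275,-.195,.098],96)"
```

```text
t 5.35 at [ 0.531  -0.1953  0.1022] yaw 96.34 tilt 0.05 shift [0.0034 0.0007 0.0042] spin 0.34 F [-0.4  0.3 -0.2] w 0.702 0.0 q7 2.15
```

>>> send_rows(
  deltas="0.002 0 0 0; 0.002 0 0 0; 0.002 0 0 0; 0.002 0 0 0; 0.002 0 0 0",
  claw=0,
  force=70,
)

```text
t: 5.85
eef_pos: [0.5299, -0.196, 0.1034]
tool_rot: [0.001, -0.055, 0.998, -0.0]
contact_force: [-0.7, 0.2, 7.1]
gripper_width: 0.287
grasp_force: 68.7
```

>>> send_rows(
  deltas="0 0 0 0; 0 0 -0.02 0; 0 0 -0.06 0; 0 0 -0.10 0; 0 0 -0.11 0",
)

```text
t: 6.35
eef_pos: [0.531, -0.1969, 0.2166]
tool_rot: [0.003, -0.055, 0.998, -0.001]
contact_force: [0.1, 0.0, -1.3]
gripper_width: 0.286
grasp_force: 69.1
```

```bash
python3 - <<'E'
from h import *
goto([.5275,-.195,.098],96)
ims=[]
for c in ("wrist","scene"):
    p=bot.read_camera(c); save(p,"g_"+c)
    for q in ["blank_mid","blank_back"]:
        print(c,q,[(np.round(a["xyz"],4).tolist(),round(a["confidence"],2)) for a in bot.landmark_of(p,q)[:2]])
    if c=="wrist":
        hsv=cv2.cvtColor(p["img"],cv2.COLOR_RGB2HSV)
        m=(hsv[...,0]>105)&(hsv[...,0]<130)&(hsv[...,1]>130); P=cloud(p,m); z0=bot.get_obs()["eef_pos"][2]
        S=P[abs(P[:,2]-(z0-.015))<.006]; S=S[np.hypot(*(S[:,:2]-[.53,-.195]).T)<.07]
        print(len(S),np.percentile(S,[3,50,97],axis=0).round(4).tolist(),cv2.minAreaRect((S[:,:2]*1000).astype(np.float32)))
E
```

```text
t 6.35 at [ 0.531  -0.1969  0.2166] yaw 96.29 tilt 0.41 shift [0.0041 0.0025 0.1186] spin 0.29 F [ 0.1  0.  -1.3] w 0.286 69.1 q7 2.08
wrist blank_mid [([0.5285, -0.1993, 0.1796], 0.84)]
wrist blank_back [([0.5323, -0.1955, 0.1546], 0.65), ([0.5421, -0.1927, -0.0012], 0.51)]
2513 [[0.5201, -0.2285, 0.1917], [0.5253, -0.1963, 0.1962], [0.535, -0.1653, 0.2015]] ((527.9857788085938, -198.0924530029297), (13.385857582092285, 71.38728332519531), 5.66337251663208)
scene blank_mid [([0.5167, -0.1956, 0.1778], 0.88), ([0.6138, 0.1306, 0.0097], 0.73)]
scene blank_back [([0.5314, -0.1971, 0.1552], 0.74)]
```

View pics/g_wrist.png

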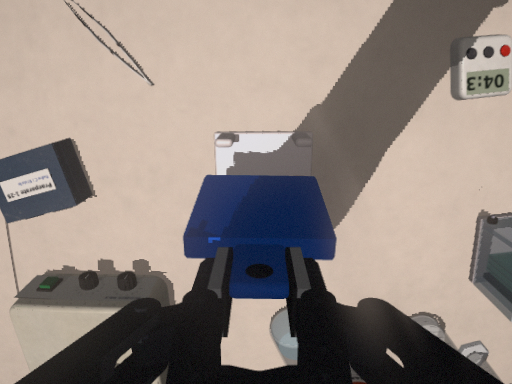

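The block is gripped by its tab, hangs straight at image (185–335, 175–258), and the front slot is empty. I'll stop halfway to measure the caster beside the block.

>>> send_rows(
  deltas="0 0.02 -0.04 0; 0.001 0.06 -0.07 -1; 0.002 0.105 -0.09 -3; 0.004 0.15 -0.10 -5; 0.005 0.19 -0.10 -5",
)

```text
t: 7.15
eef_pos: [0.5028, -0.0053, 0.3125]
tool_rot: [0.0, -0.099, 0.995, 0.0]
contact_force: [0.6, 0.7, -1.6]
gripper_width: 0.286
grasp_force: 69.2
```

>>> send_rows(
  deltas="0 0.02 0 0; 0 0.04 0 0; 0 0.04 0 0; 0 0.04 0 0; 0 0.04 0 0",
)

```text
t: 7.65
eef_pos: [0.4952, 0.0303, 0.3115]
tool_rot: [-0.001, -0.098, 0.995, -0.0]
contact_force: [-0.6, -1.0, -0.0]
gripper_width: 0.281
grasp_force: 69.2
```

```bash
cat > fit.py <<'E'
from h import *
from scipy.optimize import minimize
def yaw_fit(S, t0=11.3):
    # rotate and report extents for walls
    c,s=np.cos(np.radians(t0)),np.sin(np.radians(t0)); return np.stack([S[:,0]*c+S[:,1]*s,-S[:,0]*s+S[:,1]*c],1)
E
python3 - <<'E'
from fit import *
goto([.5,.03,.32],101.3)
p=bot.read_camera("wrist"); save(p,"c1"); np.savez("c1.npz",**{k:p[k] for k in("img","depth","fx","fy","cx","cy","dist_coeffs","camera_from_world")})
for q in ["caster","pack_half","pack_full"]:
    print(q,[(np.round(a["xyz"],4).tolist(),round(a["confidence"],2)) for a in bot.landmark_of(p,q)[:2]])
for q in ["pack_half","pack_full","caster"]:
    for r in bot.masks_of(p,q)[:1]:
        P=cloud(p,r["mask"]); 
        S=P[(P[:,2]>.087)&(P[:,2]<.095)] if q!="caster" else P[(P[:,2]>.08)&(P[:,2]<.0875)]
        if len(S)>9: print(q,r["confidence"],len(S),cv2.minAreaRect((S[:,:2]*1000).astype(np.float32)),cv2.boxPoints(cv2.minAreaRect((S[:,:2]*1000).astype(np.float32))).round(1).tolist())
E
```

```text
t 7.65 at [0.4952 0.0303 0.3115] yaw 101.21 tilt 0.08 shift [-0.0047 -0.0012 -0.0085] spin -0.09 F [-0.6 -1.  -0. ] w 0.281 69.2 q7 1.62
caster [([0.5782, 0.1673, 0.0007], 0.74)]
pack_half [([0.6115, 0.1282, 0.0135], 0.96), ([0.567, -0.1874, 0.0593], 0.56)]
pack_full [([0.5939, 0.2251, 0.0121], 0.74)]
pack_half 0.73 551 ((602.762451171875, 143.322021484375), (23.951772689819336, 45.24479293823242), 11.765400886535645) [[586.4000244140625, 163.0], [595.7000122070312, 118.69999694824219], [619.0999755859375, 123.5999984741211], [609.9000244140625, 167.89999389648438]]
pack_full 0.71 2265 ((573.13134765625, 217.865234375), (46.46321105957031, 84.02377319335938), 11.633646965026855) [[541.9000244140625, 254.3000030517578], [558.7999877929688, 172.0], [604.4000244140625, 181.39999389648438], [587.4000244140625, 263.70001220703125]]
caster 0.79 2784 ((575.4124145507812, 201.82943725585938), (87.35535430908203, 146.19712829589844), 12.140752792358398) [[517.2999877929688, 264.1000061035156], [548.0999755859375, 121.19999694824219], [633.5, 139.60000610351562], [602.7000122070312, 282.5]]
```

View pics/c1.png

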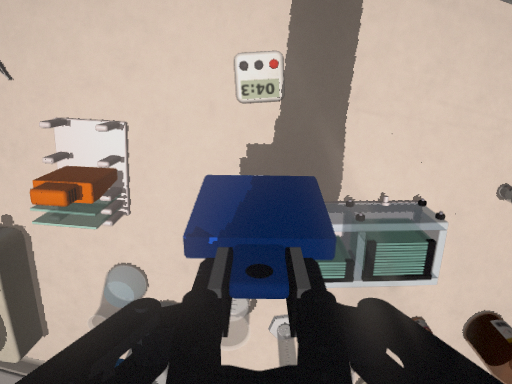

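The caster's left part shows at (330–445, 205–285), with the full pack in its image-right bay. The fits put the caster origin at about (0.578, 0.169) with a yaw near 11.7°. Next I'll hover over the right bay.

>>> send_rows(
  deltas="-0.035 0.023 0 0; -0.07 0.045 0.01 -0.8; -0.10 0.065 0.03 -0.8; -0.1085 0.070 0.06 -0.8; -0.1085 0.070 0.076 -0.8",
)

```text
t: 8.5
eef_pos: [0.5879, 0.1236, 0.2333]
tool_rot: [-0.001, -0.107, 0.994, -0.0]
contact_force: [0.1, -0.5, -1.3]
gripper_width: 0.291
grasp_force: 69.2
```

>>> send_rows(
  deltas="0 0 0 0; 0 0 0 0",
)

```text
t: 8.7
eef_pos: [0.588, 0.1213, 0.2365]
tool_rot: [-0.0, -0.105, 0.994, -0.0]
contact_force: [-0.4, -0.4, -0.3]
gripper_width: 0.283
grasp_force: 69.2
```

```bash
python3 - <<'E'
from h import *
goto([.5885,.120,.235],102)
for c in ("wrist","scene","side"):
    p=bot.read_camera(c); save(p,"h_"+c)
    for q in ["caster","pack_half","pack_full","blank_mid","blank_back"]:
        print(c,q,[(np.round(a["xyz"],4).tolist(),round(a["confidence"],2)) for a in bot.landmark_of(p,q)[:1]])
E
python3 - <<'E'
import cv2,numpy as np
a=cv2.imread("pics/h_scene.png")[130:260,150:290];b=cv2.imread("pics/h_side.png")[120:280,190:310]
cv2.imwrite("pics/h1.png",np.hstack([cv2.resize(a,(400,400)),cv2.resize(b,(400,400))]))
E
```

```text
t 8.7 at [0.588  0.1213 0.2365] yaw 102.09 tilt 0.01 shift [-0.0002 -0.0014  0.0015] spin 0.09 F [-0.4 -0.4 -0.3] w 0.283 69.2 q7 1.56
wrist caster []
wrist pack_half []
wrist pack_full [([0.5866, 0.1214, 0.1742], 0.7)]
wrist blank_mid [([0.5836, 0.1205, 0.1958], 0.76)]
wrist blank_back [([0.5889, 0.1219, 0.1739], 0.9)]
scene caster [([0.5783, 0.1686, -0.0011], 0.71)]
scene pack_half []
scene pack_full [([0.594, 0.2248, 0.0072], 0.87)]
scene blank_mid [([0.5783, 0.1207, 0.2011], 0.9)]
scene blank_back [([0.5876, 0.1186, 0.1809], 0.66)]
side caster []
side pack_half []
side pack_full []
side blank_mid [([0.58, 0.117, 0.1998], 0.88)]
side blank_back [([0.5929, 0.1249, 0.1775], 0.6)]
```

View pics/h1.png

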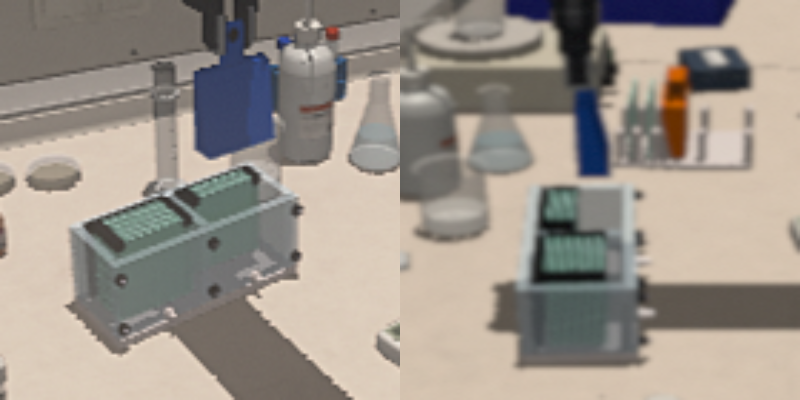

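Both views show the block hanging upright over the empty gap of the half-full bay. The measured centre, about (0.580, 0.120), matches the target. Lowering it now.

>>> send_rows(
  deltas="0 -0.001 0.025 0; 0 -0.001 0.05 0; 0 -0.001 0.075 0; 0 -0.001 0.095 0; 0 -0.001 0.108 0",
)

```text
t: 10.1
eef_pos: [0.5874, 0.1205, 0.1265]
tool_rot: [-0.001, -0.106, 0.994, -0.0]
contact_force: [0.3, -0.0, -0.8]
gripper_width: 0.288
grasp_force: 69.2
```

>>> send_rows(
  deltas="0 0 0.008 0; 0 0 0.016 0; 0 0 0.021 0; 0 0 0.023 0; 0 0 0.023 0",
)

```text
t: 10.6
eef_pos: [0.5886, 0.1208, 0.1056]
tool_rot: [0.001, -0.106, 0.994, 0.0]
contact_force: [-0.1, 0.7, 0.1]
gripper_width: 0.282
grasp_force: 69.2
```

```bash
python3 - <<'E'
from h import *
goto([.5885,.120,.105],102)
for c in ("wrist","scene"):
    p=bot.read_camera(c); save(p,"d_"+c)
    for q in ["pack_half","blank_mid","blank_back"]:
        print(c,q,[(np.round(a["xyz"],4).tolist(),round(a["confidence"],2)) for a in bot.landmark_of(p,q)[:1]])
E
```

```text
t 10.6 at [0.5886 0.1208 0.1056] yaw 102.12 tilt 0.06 shift [ 0.0002 -0.0008  0.0006] spin 0.12 F [-0.1  0.7  0.1] w 0.282 69.2 q7 1.6
wrist pack_half []
wrist blank_mid [([0.5839, 0.1204, 0.0665], 0.8)]
wrist blank_back [([0.5925, 0.1212, 0.0479], 0.57)]
scene pack_half []
scene blank_mid [([0.5767, 0.1235, 0.0692], 0.68)]
scene blank_back [([0.591, 0.1226, 0.0496], 0.81)]
```

>>> send_rows(
  deltas="0 0 0.001 0; 0 0 0.002 0; 0 0 0.003 0; 0 0 0.003 0",
)

```text
t: 11.4
eef_pos: [0.5899, 0.1213, 0.1053]
tool_rot: [0.002, -0.106, 0.994, 0.001]
contact_force: [-3.0, 0.6, 21.5]
gripper_width: 0.283
grasp_force: 71.9
```

>>> send_rows(
  deltas="0 0 -0.003 0; 0 0 -0.003 0; 0 0 -0.003 0",
)

```text
t: 11.7
eef_pos: [0.5884, 0.1209, 0.1054]
tool_rot: [0.0, -0.106, 0.994, 0.0]
contact_force: [-0.8, 0.6, 5.8]
gripper_width: 0.283
grasp_force: 69.9
```

>>> send_rows(
  deltas="0 0 0 0; 0 0 0 0; 0 0 0 0; 0 0 -0.01 0; 0 0 -0.04 0",
  claw=0.75,
)

```text
t: 12.2
eef_pos: [0.586, 0.1202, 0.1433]
tool_rot: [-0.003, -0.106, 0.994, -0.001]
contact_force: [-0.8, 0.4, 0.2]
gripper_width: 0.756
grasp_force: 0.0
```

>>> send_rows(
  deltas="0.01 0 -0.045 0; 0.025 -0.01 -0.09 0; 0.05 -0.02 -0.12 0; 0.07 -0.03 -0.12 0; 0.07 -0.03 -0.12 0",
)

```text
t: 12.7
eef_pos: [0.5247, 0.0743, 0.267]
tool_rot: [0.001, -0.104, 0.995, 0.0]
contact_force: [-0.5, -0.6, 0.3]
gripper_width: 0.749
grasp_force: 0.0
```

```bash
python3 - <<'E'
from h import *
goto([.5,.03,.32],96)
p=bot.read_camera("wrist"); save(p,"b1")
for q in ["caster","pack_half","pack_full","blank_mid","blank_back"]:
    print(q,[(np.round(a["xyz"],4).tolist(),round(a["confidence"],2)) for a in bot.landmark_of(p,q)[:1]])
box=lambda S:(len(S),cv2.minAreaRect((S[:,:2]*1000).astype(np.float32)),cv2.boxPoints(cv2.minAreaRect((S[:,:2]*1000).astype(np.float32))).round(1).tolist())
for q in ["pack_half","pack_full","caster"]:
    for r in bot.masks_of(p,q)[:1]:
        P=cloud(p,r["mask"]); 
        S=P[(P[:,2]>.087)&(P[:,2]<.095)] if q!="caster" else P[(P[:,2]>.08)&(P[:,2]<.0875)]
        if len(S)>9: print(q,box(S))
hsv=cv2.cvtColor(p["img"],cv2.COLOR_RGB2HSV)
P=cloud(p,(hsv[...,0]>105)&(hsv[...,0]<130)&(hsv[...,1]>110)); P=P[np.hypot(*(P[:,:2]-[.58,.12]).T)<.07]
for lo,hi in ((.115,.13),(.08,.09)):
    S=P[(P[:,2]>lo)&(P[:,2]<hi)]; print("blue",lo,np.median(S[:,2]),box(S))
E
```

```text
t 12.7 at [0.5247 0.0743 0.267 ] yaw 101.95 tilt 0.1 shift [ 0.0332 -0.0382 -0.053 ] spin 5.95 F [-0.5 -0.6  0.3] w 0.749 0.0 q7 1.58
caster [([0.5773, 0.1688, 0.0003], 0.94)]
pack_half [([0.6166, 0.1286, 0.0102], 0.92)]
pack_full [([0.5944, 0.2241, 0.0107], 0.64)]
blank_mid [([0.5864, 0.1212, 0.0677], 0.74)]
blank_back [([0.5902, 0.1222, 0.0455], 0.9)]
pack_half (1238, ((606.83740234375, 124.56166076660156), (24.57660484313965, 82.62681579589844), 10.385371208190918), [[587.2999877929688, 163.0], [602.2000122070312, 81.69999694824219], [626.4000244140625, 86.0999984741211], [611.5, 167.39999389648438]])
pack_full (2873, ((573.1090698242188, 217.38088989257812), (45.301631927490234, 83.86170959472656), 12.244001388549805), [[542.0999755859375, 253.60000610351562], [559.9000244140625, 171.60000610351562], [604.0999755859375, 181.1999969482422], [586.4000244140625, 263.20001220703125]])
blue 0.115 0.12212978401277352 (263, ((586.67236328125, 119.77942657470703), (8.130287170410156, 24.948471069335938), 9.52725601196289), [[580.5999755859375, 131.39999389648438], [584.7000122070312, 106.80000305175781], [592.7000122070312, 108.19999694824219], [588.5999755859375, 132.8000030517578]])
blue 0.08 0.08486809896714392 (869, ((585.5888061523438, 120.08319854736328), (14.14659309387207, 77.93892669677734), 11.132328033447266), [[571.0999755859375, 157.0], [586.2000122070312, 80.5], [600.0999755859375, 83.19999694824219], [585.0, 159.6999969482422]])
```

View pics/b1.png

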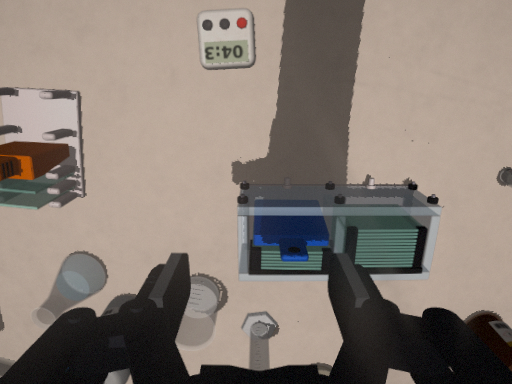

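The block stands in the half-full bay (252–328, 200–260). Its top is at z = 0.122, its yaw is about 11°, and its centre is at caster (−9, −50) mm. Now for the wedge.

>>> send_rows(
  deltas="0.002 -0.045 0 1; 0.005 -0.09 0 2; 0.007 -0.14 0.01 3; 0.009 -0.19 0.02 3.5; 0.012 -0.235 0.04 3.5",
)

```text
t: 13.65
eef_pos: [0.5647, -0.1567, 0.2263]
tool_rot: [0.001, -0.075, 0.997, -0.0]
contact_force: [1.2, 0.3, -0.0]
gripper_width: 0.748
grasp_force: 0.0
```

>>> send_rows(
  deltas="0 -0.025 0.02 0; 0 -0.033 0.04 0; 0 -0.033 0.045 0; 0 -0.033 0.045 0",
)

```text
t: 14.05
eef_pos: [0.5679, -0.1862, 0.1797]
tool_rot: [-0.001, -0.075, 0.997, 0.0]
contact_force: [-0.2, 0.3, -0.3]
gripper_width: 0.753
grasp_force: 0.0
```

```bash
python3 - <<'E'
from h import *
goto([.568,-.19,.10],98.5)
p=bot.read_camera("wrist"); save(p,"o1")
box=lambda S:(len(S),cv2.minAreaRect((S[:,:2]*1000).astype(np.float32)))
hsv=cv2.cvtColor(p["img"],cv2.COLOR_RGB2HSV)
P=cloud(p,(hsv[...,0]>3)&(hsv[...,0]<20)&(hsv[...,1]>150)); P=P[np.hypot(*(P[:,:2]-[.568,-.19]).T)<.06]
for lo,hi in ((.108,.13),(.08,.09)):
    S=P[(P[:,2]>lo)&(P[:,2]<hi)]; 
    if len(S)>5: print("or",lo,np.median(S[:,2]),box(S))
print(bot.landmark_of(p,"wedge_mid")[:1])
E
```

```text
t 14.05 at [ 0.5679 -0.1862  0.1797] yaw 98.64 tilt 0.13 shift [ 0.0003 -0.0038  0.0797] spin 0.14 F [-0.2  0.3 -0.3] w 0.753 0.0 q7 2.11
or 0.108 0.11268686634183178 (1819, ((567.7694091796875, -189.48255920410156), (18.611949920654297, 42.89932632446289), 9.664529800415039))
or 0.08 0.08314939844454763 (1400, ((570.1016845703125, -188.86534118652344), (25.007917404174805, 73.41316223144531), 7.834544658660889))
[{'xyz': [0.5682, -0.1889, 0.0602], 'confidence': 0.83}]
```

>>> send_rows(
  deltas="0 -0.003 0.025 0; 0 -0.003 0.05 0; 0 -0.003 0.07 0; 0 -0.003 0.079 0; 0 -0.003 0.079 0",
)

```text
t: 14.65
eef_pos: [0.5688, -0.189, 0.1015]
tool_rot: [-0.0, -0.076, 0.997, 0.0]
contact_force: [0.0, 0.2, 1.3]
gripper_width: 0.748
grasp_force: 0.0
```

>>> send_rows(
  deltas="0 0 0 0; 0 0 0 0; 0 0 0 0; 0 0 0 0; 0 0 0 0",
  claw=0,
  force=60,
)

```text
t: 15.15
eef_pos: [0.5701, -0.1903, 0.1034]
tool_rot: [0.002, -0.075, 0.997, -0.0]
contact_force: [-0.3, 0.4, 5.9]
gripper_width: 0.492
grasp_force: 62.1
```

>>> send_rows(
  deltas="0 0 -0.02 0; 0 0 -0.06 0; 0 0 -0.10 0; 0 0 -0.13 0; 0 0 -0.13 0",
)

```text
t: 15.65
eef_pos: [0.5713, -0.1912, 0.2369]
tool_rot: [0.004, -0.075, 0.997, -0.001]
contact_force: [0.2, -0.8, -0.1]
gripper_width: 0.498
grasp_force: 61.3
```

```bash
python3 - <<'E'
from h import *
goto([.49,.03,.30],101.7)
p=bot.read_camera("wrist"); save(p,"o2")
box=lambda S:(len(S),cv2.minAreaRect((S[:,:2]*1000).astype(np.float32)))
hsv=cv2.cvtColor(p["img"],cv2.COLOR_RGB2HSV); e=bot.get_obs()["eef_pos"]
P=cloud(p,(hsv[...,0]>3)&(hsv[...,0]<20)&(hsv[...,1]>150)); P=P[np.hypot(*(P[:,:2]-e[:2]).T)<.06]
print(np.percentile(P[:,2],[1,25,50,75,99]))
for lo,hi in ((0,.02),(-.03,-.01)):
    S=P[(P[:,2]>lo+e[2])&(P[:,2]<hi+e[2])]
    if len(S)>5: print("or",lo,np.median(S[:,2])-e[2],box(S))
for c in ("wrist","scene","side"):
    p=bot.read_camera(c)
    print([(np.round(a["xyz"]-e,4),a["confidence"]) for a in bot.landmark_of(p,"wedge_mid")[:1]])
E
```

```text
t 15.65 at [ 0.5713 -0.1912  0.2369] yaw 98.59 tilt 0.52 shift [ 0.0468  0.2306 -0.0642] spin -3.11 F [ 0.2 -0.8 -0.1] w 0.498 61.3 q7 2.09
[0.14633753 0.1969791  0.21721284 0.24502936 0.24743484]
or 0 0.011596795210291111 (4550, ((569.5336303710938, -192.20306396484375), (19.339956283569336, 43.028404235839844), 6.787854194641113))
or -0.03 -0.018138273320513876 (3108, ((567.65087890625, -192.78639221191406), (16.694360733032227, 73.24393463134766), 8.546660423278809))
[(array([-0.0011, -0.0019, -0.0457]), 0.93)]
[(array([-0.0055, -0.0003, -0.0475]), 0.91)]
[(array([-0.0066, -0.0001, -0.0405]), 0.7)]
```

View pics/o2.png

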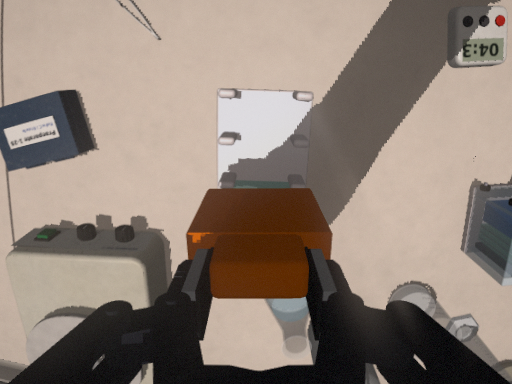

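The wedge is gripped by its head at image (190–330, 190–297) and hangs straight, and its slot is empty. I'll carry it over to the slot.

>>> send_rows(
  deltas="-0.006 0.04 -0.015 0; -0.013 0.085 -0.025 -1; -0.02 0.13 -0.025 -2; -0.028 0.18 -0.025 -3; -0.036 0.23 -0.025 -3.3",
)

```text
t: 16.5
eef_pos: [0.5693, 0.0431, 0.2561]
tool_rot: [-0.0, -0.104, 0.995, -0.0]
contact_force: [1.0, 0.3, -0.0]
gripper_width: 0.498
grasp_force: 61.2
```

>>> send_rows(
  deltas="-0.007 0.045 0 0; -0.012 0.072 0.005 0; -0.012 0.075 0.017 0; -0.012 0.075 0.017 0; -0.012 0.075 0.017 0",
)

```text
t: 17.0
eef_pos: [0.5659, 0.1154, 0.239]
tool_rot: [-0.001, -0.103, 0.995, -0.001]
contact_force: [0.1, -0.4, 0.1]
gripper_width: 0.494
grasp_force: 61.3
```

```bash
python3 - <<'E'
from h import *
goto([.573,.118,.235],101.9)
for c in ("wrist","scene","side"):
    p=bot.read_camera(c); save(p,"i_"+c)
    for q in ["caster","wedge_mid","blank_mid"]:
        print(c,q,[(np.round(a["xyz"],4).tolist(),round(a["confidence"],2)) for a in bot.landmark_of(p,q)[:1]])
a=cv2.imread("pics/i_scene.png")[130:260,150:290];b=cv2.imread("pics/i_side.png")[120:280,190:310]
cv2.imwrite("pics/i1.png",np.hstack([cv2.resize(a,(400,400)),cv2.resize(b,(400,400))]))
E
```

```text
t 17.0 at [0.5659 0.1154 0.239 ] yaw 101.79 tilt 0.12 shift [-0.0075  0.0011  0.0039] spin -0.11 F [ 0.1 -0.4  0.1] w 0.494 61.3 q7 1.56
wrist caster [([0.5759, 0.1674, 0.0002], 0.63)]
wrist wedge_mid [([0.5899, 0.1213, 0.0451], 0.65)]
wrist blank_mid [([0.5834, 0.1155, 0.0684], 0.72)]
scene caster [([0.5777, 0.1684, -0.0014], 0.82)]
scene wedge_mid [([0.5628, 0.1147, 0.1965], 0.86)]
scene blank_mid [([0.5785, 0.1199, 0.0643], 0.54)]
side caster [([0.5766, 0.1765, 0.0006], 0.76)]
side wedge_mid [([0.5659, 0.1137, 0.2005], 0.79)]
side blank_mid [([0.5771, 0.1212, 0.0703], 0.41)]
```

View pics/i1.png

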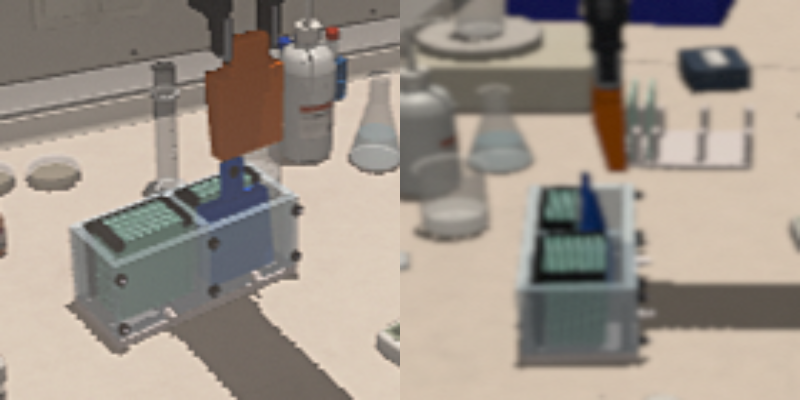

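The scene and side views show the wedge hanging upright above the slot, with the blue block in the bay below it. I'll correct 7 mm in x, then lower.

>>> send_rows(
  deltas="-0.004 0.001 0 0; -0.0075 0.001 0.005 0; -0.0075 0.001 0.02 0; -0.0075 0.001 0.035 0; -0.0075 0.001 0.043 0",
)

```text
t: 18.1
eef_pos: [0.5728, 0.1199, 0.195]
tool_rot: [-0.001, -0.104, 0.995, -0.0]
contact_force: [0.0, 1.3, -1.3]
gripper_width: 0.5
grasp_force: 61.3
```

```bash
python3 -c "
from h import *
goto([.573,.118,.17],101.9)"
```

```text
t 18.1 at [0.5728 0.1199 0.195 ] yaw 101.93 tilt 0.11 shift [ 0.0001 -0.0019  0.025 ] spin 0.03 F [ 0.   1.3 -1.3] w 0.5 61.3 q7 1.58
```

>>> send_rows(
  deltas="0 -0.001 0.005 0; 0 -0.001 0.011 0; 0 -0.001 0.017 0; 0 -0.001 0.022 0; 0 -0.001 0.025 0",
)

```text
t: 18.6
eef_pos: [0.5734, 0.1189, 0.1713]
tool_rot: [-0.0, -0.104, 0.995, -0.0]
contact_force: [0.1, -0.5, -0.6]
gripper_width: 0.497
grasp_force: 61.3
```

>>> send_rows(
  deltas="0 0 0.006 0; 0 0 0.012 0; 0 0 0.018 0; 0 0 0.022 0",
)

```text
t: 19.0
eef_pos: [0.5732, 0.1189, 0.1489]
tool_rot: [-0.0, -0.104, 0.995, -0.0]
contact_force: [-0.1, -0.6, 0.2]
gripper_width: 0.495
grasp_force: 61.3
```

>>> send_rows(
  deltas="0.001 0 0.003 0; 0.0015 0 0.006 0; 0.0015 0 0.009 0; 0.0015 0 0.012 0; 0.0015 0 0.012 0",
)

```text
t: 19.5
eef_pos: [0.5718, 0.1186, 0.1373]
tool_rot: [-0.0, -0.104, 0.995, -0.0]
contact_force: [0.5, 0.7, -1.1]
gripper_width: 0.495
grasp_force: 61.3
```

>>> send_rows(
  deltas="0 0 0.003 0; 0 0 0.006 0; 0 0 0.009 0; 0 0 0.012 0; 0 0 0.012 0",
)

```text
t: 20.0
eef_pos: [0.5718, 0.1186, 0.1251]
tool_rot: [-0.0, -0.104, 0.995, -0.0]
contact_force: [-1.1, 0.2, -0.9]
gripper_width: 0.498
grasp_force: 61.4
```

>>> send_rows(
  deltas="0 0 0 0; 0 0 0 0; 0 0 0 0; 0 0 -0.02 0; 0 0 -0.045 0",
  claw=0.85,
)

```text
t: 20.5
eef_pos: [0.5712, 0.1184, 0.1703]
tool_rot: [-0.001, -0.104, 0.995, -0.0]
contact_force: [0.8, 0.2, -0.2]
gripper_width: 0.853
grasp_force: 0.0
```

>>> send_rows(
  deltas="0.01 0 -0.03 0; 0.02 0 -0.06 0; 0.02 0 -0.075 0; 0.02 0 -0.075 0; 0.02 0 -0.075 0",
  claw=0,
)

```text
t: 21.0
eef_pos: [0.5523, 0.1146, 0.2453]
tool_rot: [0.0, -0.104, 0.995, 0.0]
contact_force: [-0.4, 0.6, -0.6]
gripper_width: 0.006
grasp_force: 0.0
```

```bash
python3 - <<'E'
from h import *
goto([.57,.118,.14],101.9)
p=bot.read_camera("wrist"); save(p,"j1")
box=lambda S:(len(S),cv2.minAreaRect((S[:,:2]*1000).astype(np.float32)))
hsv=cv2.cvtColor(p["img"],cv2.COLOR_RGB2HSV)
P=cloud(p,(hsv[...,0]>3)&(hsv[...,0]<20)&(hsv[...,1]>150)); P=P[np.hypot(*(P[:,:2]-[.57,.118]).T)<.06]
zt=np.percentile(P[:,2],97); S=P[P[:,2]>zt-.006]; print("head",zt,np.median(S[:,2]),box(S))
B=cloud(p,(hsv[...,0]>105)&(hsv[...,0]<130)&(hsv[...,1]>110)); B=B[np.hypot(*(B[:,:2]-[.58,.12]).T)<.07]; S=B[B[:,2]>.115]; print("tab",len(S),np.median(S[:,2]) if len(S) else 0, box(S) if len(S)>5 else 0)
for q in ["caster","pack_half","pack_full","wedge_mid","blank_mid"]:
    print(q,[(np.round(a["xyz"],4).tolist(),round(a["confidence"],2)) for a in bot.landmark_of(p,q)[:1]])
E
```

```text
t 21.0 at [0.5523 0.1146 0.2453] yaw 101.92 tilt 0.02 shift [-0.018  -0.0003  0.1054] spin 0.02 F [-0.4  0.6 -0.6] w 0.006 0.0 q7 1.55
head 0.12770541218110862 0.12614717840419176 (1173, ((555.705078125, 117.4124526977539), (44.2534065246582, 94.3577651977539), 13.365979194641113))
tab 922 0.30045860179312867 (922, ((562.8326416015625, 123.3318862915039), (61.45070266723633, 100.9037094116211), 12.880188941955566))
caster [([0.5777, 0.1666, 0.0004], 0.9)]
pack_half []
pack_full [([0.5936, 0.2245, 0.0104], 0.6)]
wedge_mid [([0.5674, 0.1203, 0.0739], 0.83)]
blank_mid []
```

View pics/j1.png

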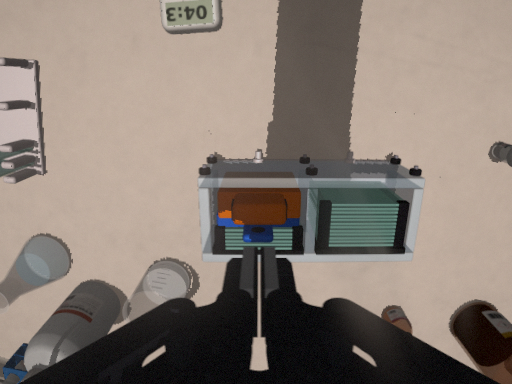

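The wedge stands upright between block and front wall, with its head at (232–288, 193–225) and its top at about z = 0.126. That leaves the foot roughly 11 mm above the floor. Next I press on the head with the fingers shut.

>>> send_rows(
  deltas="-0.010 0 0.02 0; -0.0175 0 0.05 0; -0.0175 0 0.075 0; -0.0175 0 0.095 0; -0.0175 0 0.10 0",
  force=30,
)

```text
t: 21.8
eef_pos: [0.5678, 0.1176, 0.1429]
tool_rot: [-0.002, -0.104, 0.995, -0.001]
contact_force: [-1.1, -0.3, 0.1]
gripper_width: -0.002
grasp_force: 0.0
```

>>> send_rows(
  deltas="0 0 0.004 0; 0 0 0.008 0; 0 0 0.012 0; 0 0 0.014 0; 0 0 0.014 0",
)

```text
t: 22.3
eef_pos: [0.5698, 0.1182, 0.1319]
tool_rot: [0.0, -0.104, 0.995, 0.0]
contact_force: [-0.3, 0.4, 0.3]
gripper_width: -0.001
grasp_force: 0.0
```

>>> send_rows(
  deltas="0 0 0.003 0; 0 0 0.006 0; 0 0 0.008 0; 0 0 0.008 0; 0 0 0.008 0",
)

```text
t: 22.8
eef_pos: [0.5699, 0.1182, 0.1237]
tool_rot: [0.0, -0.104, 0.995, 0.0]
contact_force: [0.1, 0.7, 2.7]
gripper_width: 0.001
grasp_force: 1.5
```

>>> send_rows(
  deltas="0 0 0.001 0; 0 0 0.002 0; 0 0 0.003 0; 0 0 0.003 0; 0 0 0.003 0",
)

```text
t: 23.3
eef_pos: [0.57, 0.1182, 0.123]
tool_rot: [0.001, -0.104, 0.995, 0.001]
contact_force: [-7.8, -1.6, 22.8]
gripper_width: 0.002
grasp_force: 11.4
```

The TCP has stopped at 0.123, which is the height expected with the foot on the floor, and it carries 23 N. I'll verify with the cameras.

```bash
python3 - <<'E'
from h import *
goto([.57,.118,.123],101.9)
ims=[]
for c in ("wrist","scene","side"):
    p=bot.read_camera(c); save(p,"k_"+c)
    for q in ["caster","pack_half","wedge_mid","blank_mid","blank_back"]:
        print(c,q,[(np.round(a["xyz"],4).tolist(),round(a["confidence"],2)) for a in bot.landmark_of(p,q)[:1]])
    hsv=cv2.cvtColor(p["img"],cv2.COLOR_RGB2HSV)
    P=cloud(p,(hsv[...,0]>3)&(hsv[...,0]<20)&(hsv[...,1]>150)); P=P[np.hypot(*(P[:,:2]-[.57,.118]).T)<.04]
    if len(P): print("wedge z hi",np.percentile(P[:,2],[50,90,95,98,100]).round(4))
    P=cloud(p,(hsv[...,0]>105)&(hsv[...,0]<130)&(hsv[...,1]>110)); P=P[np.hypot(*(P[:,:2]-[.59,.12]).T)<.04];P=P[P[:,2]<.13]
    if len(P): print("tab z hi",np.percentile(P[:,2],[90,98,100]).round(4))
a=cv2.imread("pics/k_scene.png")[130:260,150:290];b=cv2.imread("pics/k_wrist.png")[150:350,160:420]
cv2.imwrite("pics/k1.png",np.hstack([cv2.resize(a,(400,400)),cv2.resize(b,(400,400))]))
E
```

```text
t 23.3 at [0.57   0.1182 0.123 ] yaw 101.9 tilt 0.09 shift [ 0.0001 -0.0002  0.    ] spin -0.0 F [-7.8 -1.6 22.8] w 0.002 11.4 q7 1.6
wrist caster [([0.576, 0.17, -0.0019], 0.75)]
wrist pack_half []
wrist wedge_mid [([0.568, 0.1181, 0.0623], 0.57)]
wrist blank_mid []
wrist blank_back []
wedge z hi [0.0961 0.1147 0.1152 0.1157 0.1975]
tab z hi [0.0858 0.0863 0.1226]
scene caster [([0.5791, 0.1669, -0.0], 0.92)]
scene pack_half [([0.5666, 0.1164, 0.0634], 0.37)]
scene wedge_mid [([0.5679, 0.1177, 0.064], 0.71)]
scene blank_mid [([0.5848, 0.1221, 0.0703], 0.6)]
scene blank_back [([0.5981, 0.1196, 0.0491], 0.58)]
wedge z hi [0.0984 0.1129 0.1137 0.1142 0.1145]
tab z hi [0.1219 0.1224 0.1226]
side caster [([0.5767, 0.1729, 0.002], 0.79)]
side pack_half []
side wedge_mid [([0.5691, 0.117, 0.0657], 0.61)]
side blank_mid [([0.5886, 0.119, 0.0673], 0.48)]
side blank_back [([0.6016, 0.1236, 0.0481], 0.46)]
wedge z hi [0.0931 0.1128 0.1138 0.1144 0.1151]
tab z hi [0.1095 0.1162 0.1184]
```

View pics/k1.png

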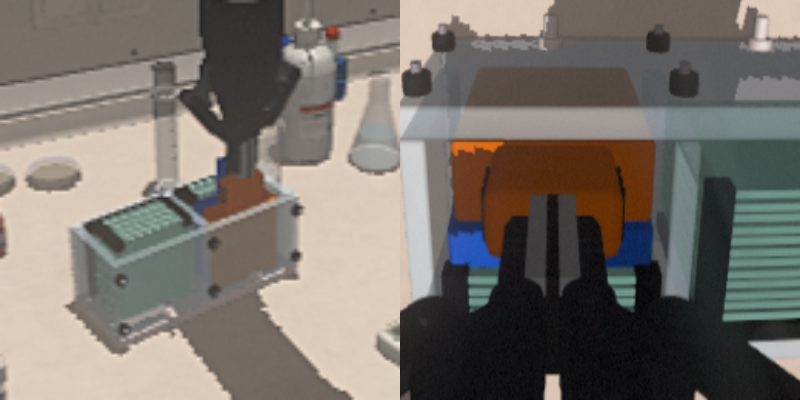

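The wedge top is at 0.1145 (0.115 when seated), the block is still at floor height, and the wedge, block and glass edges look parallel. I'll hold briefly to check it is steady, then hand in.

>>> send_rows(
  deltas="0 0 0 0; 0 0 0 0; 0 0 0 0; 0 0 0 0; 0 0 0 0",
)

```text
t: 24.7
eef_pos: [0.57, 0.1182, 0.123]
tool_rot: [0.001, -0.104, 0.995, 0.001]
contact_force: [-7.4, -0.0, 21.3]
gripper_width: -0.005
grasp_force: 11.4
```

```bash
python3 - <<'E'
from h import *
p=bot.read_camera("wrist")
for nm in ("pack_half",):
    for r in bot.masks_of(p,nm)[:1]:
        P=cloud(p,r["mask"]); S=P[(P[:,2]>.086)&(P[:,2]<.094)&(P[:,0]>.59)&(P[:,1]<.165)]; print(r["confidence"],len(S),cv2.minAreaRect((S[:,:2]*1000).astype(np.float32)) if len(S)>5 else 0)
hsv=cv2.cvtColor(p["img"],cv2.COLOR_RGB2HSV)
B=cloud(p,(hsv[...,0]>100)&(hsv[...,0]<130)&(hsv[...,1]>110)); B=B[(B[:,2]>.08)&(B[:,2]<.09)&(np.hypot(*(B[:,:2]-[.585,.12]).T)<.05)]
print("block",len(B),cv2.minAreaRect((B[:,:2]*1000).astype(np.float32)))
E
```

```text
0.78 1264 ((604.4171752929688, 123.77347564697266), (14.283784866333008, 82.57929229736328), 11.591652870178223)
block 1063 ((593.0546875, 122.30439758300781), (14.164325714111328, 79.79523468017578), 11.545848846435547)
```

Pack and block yaw are both about 11.6°, which matches the caster, and the push is steady at about 21 N.

```bash
python3 -c "
from station import bot
print(bot.hand_in())"
```

```text
the job is handed in; nothing more can be done
None
```

I've handed the job in, but got no verdict back: the block stands in the half-full bay, the wedge is down on the floor under a steady push of about 21 N, and the glass pack looks square to the caster. I couldn't measure how far it is pressed into the gasket.

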